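# Clamp the small brown bottle in the shaker's spring holder

## Robot

A 7-joint arm with a two-finger parallel gripper is mounted at the origin on a cart in front of the work surface, level with it; the furniture and walls round the work are solid. World frame = base frame: x ahead of the robot, y to its left, z up, the work surface at z = 0. Lengths are in m, angles in rad, forces in N, time in s.
With the tool pointing down it reaches from about 0.425 to 1.025 m from the base axis. Payload 9.4 kg.
Tool frame: the origin (TCP) lies midway between the tips of the shut fingers; the grasp point (between the pads) lies 19 mm behind it; z points along the fingers, y is the line along which they close (so a half turn about z gives the same grasp; the last joint's range is limited). The gripper opens to 85 mm and grips with 20 to 120 N. Pads are 22 mm wide; open, the fingers measure 114 mm over their backs; the gripper's body (76 mm by 85 mm) begins 54 mm behind the grasp point. The pads swing forward as they close: fully open they stand 13 mm farther back than shut.
Start: joints at [-1.324, 0.599, -0.003, 1.599, 0.002, 0.943, -0.08], TCP at [0.231, 0.687, 0.231] pointing down, gripper open.
Joint ranges: [-2.57, 2.57], [-0.35, 1.97], [-1.29, 1.29], [0.11, 2.56], [-1.05, 4.19], [0.11, 1.86], [-2.63, 2.63]. Speed limits (rad/s): [2.22, 2.22, 3.01, 3.01, 3.14, 3.14, 3.14].

## Interface

Orientations are given as a 3x3 rotation matrix whose columns are the frame's x, y, z axes.
In Python, from rig import env, viewer, ticket gives the robot as it stands.
- The arm moves only by the shell command python3 -m pendant 'ROWS' [OPENING] [FORCE]. ROWS is JSON, a list that holds one entry, the list of rows, each a list of 4 numbers: the shift along the tool's x, y, z in units of 150 mm (1.0 is 150 mm), then the turn about the tool's z in units of pi rad (1.0 is pi rad). In form: [[[x, y, z, spin], ...]]. A call has 1 to 20 rows; each row is the pose to reach, as a shift and turn from the pose commanded when the call began, along the tool's axes at that moment, turning the shorter way round; what a row does not reach only later rows make up. A row lasts 1/10 s, in which the tool goes at most 50 mm and 8.59 degrees, less where a joint would pass 70% of its speed; a pose out of reach is approached as far as the arm can. A call with a number of a shift or a turn outside -1 to 1 is refused whole. A call with a gripper value outside its range is refused whole. OPENING is the gripper command: -1 is shut, 1 is fully open, values between are in proportion, set as the call begins (- or left out, the last holds). The fingers move at their own pace and stop on an object; FORCE is the grip in N (left out, the last holds). Time passes only in rows, so rows that repeat a pose let the fingers close. It gives the time, the measured TCP pose, the force, the opening and the grip force at its end, in the units of the state.
- env.state(): the state, without advancing time (a new reading comes with each control period).
- viewer.snapshot(name): name is "side" or "top"; returns a dict with "img" (420x560x3 uint8, blue, green, red), "range_z" (420x560 float32, m along the optical axis (not along the pixel's ray), 0 where there is no reading), "fx", "fy", "cx", "cy" (pixels), "k1" (the pictures are not rectified: a ray, as slopes to the right and down, at radius r is drawn at 1 + k1 r^2 times it, then the intrinsics apply), "R" (3x3) and "t" (3): a world point X has camera coordinates R X + t. Camera axes: x right, y down, z forward; pixel columns grow to the right and rows downward; lengths in m; the calibration is good to about 2 mm. A picture is of the moment at which its call begins.
- ticket.job_done(): hands the job in; it is judged then, once.
Trained networks look in a picture, given as the dict that the camera call returned (one of the last four; its "shot" number tells which), for a name from the list of things; names that differ only in an ending like _2 or _b are one class to them, and where a whole thing is asked for, a point or a joint stands for the part that bears it (a point fixed in the world has none). Each returns a list of dicts, best first, with "conf" (0 to 1); they miss things now and then, are a little off and sometimes report something else, mostly with a low value. They report only what shows in the picture. A call takes as long as a camera call. They do not tell look-alikes from the thing itself.
- viewer.recognise(picture, thing): "at" ([column, row] in pixels, amid what is visible of it).
The state is a dict: "time": time; "q": joint angles; "dq": joint speeds; "joint_torque": joint torques, N m; "tcp_pos": TCP position; "orientation": TCP orientation; "contact_force": force on the tool from outside, world axes, zero at the start; "moment": the same for the moment, N m; "width": finger opening in m; "gripper_force": force on a finger pad.
Only numpy, scipy, OpenCV 4.12 (cv2) and the standard library are available. Lean on these libraries where they do the work, as an engineer would, in place of code of your own. Each camera call takes 0.05 s, during which the arm holds its last target. There are 200 camera calls.

## Task

Take the smaller of the two brown bottles with black caps and press it upright, foot first, down between the two spring jaws of the holder on the white bench shaker until it stands fully home on the rubber pad. Keep hold of it all the way down, and let go only when it is home and the jaws have closed in over its shoulder; leave it standing there upright in the grip of both jaws.

Things in the scene. Friction and masses are not known exactly. Their poses are not given: they have to be found in the camera images.
- small_bottle: Small brown bottle with black cap, standing loose: 36 mm diameter, 79 mm tall, 80 to 150 g. Origin: centre of its underside, z up; yaw of no account. Straight body (radius 17.5 mm) up to 48 mm, then a taper to the cap (radius 13 mm at 62 mm). Grasp the straight body, pads 45 mm above its foot. Near it a larger one like it (48 x 94 mm), a white-capped vial and a spray vial may swap places with it.
- holder_seat (a point): Where the bottle's foot goes: centre of the top of the holder's rubber pad, 50 mm above the table, on the white bench shaker (130 x 130 mm). z up; x runs from the shaker's front (knob, display) to its back. The jaws face each other along y. Low walls, 7 mm above the pad: stops 57 mm apart along x, sloped foot guides 43 mm apart along y. Close the fingers along x, clear of the jaws.
- jaw_left (a joint): Angle (rad) of the bent steel spring jaw at +y, 20 mm wide along x: 0 at rest, grows as spread, 0.16 with the straight body between the noses, about 0.07 when closed on the taper of the seated bottle. Noses 18 mm apart at rest, 60 mm above the pad; above them the jaws flare to a mouth 50 mm wide, lips 84 mm above the pad: the foot finds its way if within 5 mm of the middle.
- jaw_right (a joint): The same for the jaw at -y. Each hinge lies 53 mm below its nose; the spring pushes the nose shut with 1.5 to 3 N. The jaws are slippery (coated). Pressing the bottle in takes about 3 to 10 N downward, it does not drop in by itself; the foot spreads the jaws, slides between them, and over the last 12 mm the noses close in on the taper.
Not all that is in view belongs to the job. What is shaped like the small_bottle but blue or yellow is not meant.

How it is judged:
By the outcome, as a careful person would: the job done as asked, in the order asked, and still so for the second after the job is handed in, with the robot touching nothing.
It also fails if it takes over 38 s, if anything falls off the work surface, if the arm or the gripper's body presses on something with over 40 N, if the wrist force passes 120 N, or if a joint passes its speed limit or range.

## Working session

There is one attempt and no reset: what is moved stays moved. The work goes in short steps, Python scripts to look and compute and a shell command to move; the robot and the scene stay as the last step left them, time stands still between calls to the robot, and variables do not carry over. Pictures are saved under pics/ and viewed, at most 10 in all, crops included, and the job is handed in when it is done.

```bash
mkdir -p pics; cat > h.py <<'E'
import numpy as np, cv2
from rig import env, viewer, ticket
def ray(p,u,v):
    x=(u-p["cx"])/p["fx"]; y=(v-p["cy"])/p["fy"]
    a,b=x,y
    for _ in range(20):
        s=1+p["k1"]*(a*a+b*b); a,b=x/s,y/s
    return np.array([a,b,1.])
def world(p,u,v,z=None):
    """by depth, or intersect with plane height z"""
    r=ray(p,u,v); R=np.array(p["R"]); t=np.array(p["t"])
    if z is None: return R.T@(r*p["range_z"][int(round(v)),int(round(u))]-t)
    c=-R.T@t; d=R.T@r
    return c+d*(z-c[2])/d[2]
def cloud(p):
    h,w=p["range_z"].shape; vv,uu=np.mgrid[0:h,0:w].astype(float)
    x=(uu-p["cx"])/p["fx"]; y=(vv-p["cy"])/p["fy"]; a,b=x.copy(),y.copy()
    for _ in range(20):
        s=1+p["k1"]*(a*a+b*b); a,b=x/s,y/s
    P=np.stack([a,b,np.ones_like(a)],-1)*p["range_z"][...,None]
    W=(P-np.array(p["t"]))@np.array(p["R"])
    W[p["range_z"]==0]=np.nan
    return W
E
python3 - <<'E'
from h import *
s=env.state(); print(s["time"],s["tcp_pos"],np.round(s["orientation"],3).tolist(),s["width"])
for n in("top","side"):
    p=viewer.snapshot(n); cv2.imwrite(f"pics/{n}0.png",p["img"])
    print(n,"cam",np.round(-np.array(p["R"]).T@p["t"],3),p["fx"])
    for th in("small_bottle","holder_seat","jaw_left","jaw_right"):
        for d in viewer.recognise(p,th):
            u,v=d["at"]; print(th,round(d["conf"],2),np.round(d["at"],0),np.round(world(p,u,v),3))
E
```

```text
0.0 [0.23054258 0.68686352 0.23041455] [[-0.948, 0.318, -0.0], [0.318, 0.948, -0.002], [-0.0, -0.002, -1.0]] 0.08526551515191817
top cam [0.425 0.022 1.013] 476.5727744218121
small_bottle 0.84 [238. 226.] [0.492 0.132 0.08 ]
small_bottle 0.76 [231. 181.] [0.585 0.15  0.069]
small_bottle 0.74 [173. 271.] [0.403 0.26  0.066]
small_bottle 0.7 [201. 231.] [0.483 0.206 0.072]
small_bottle 0.68 [209. 278.] [0.391 0.188 0.067]
small_bottle 0.3 [433. 208.] [ 0.532 -0.239  0.119]
holder_seat 0.81 [412. 214.] [ 0.522 -0.203  0.102]
jaw_left 0.67 [405. 213.] [ 0.525 -0.192  0.09 ]
jaw_right 0.5 [433. 208.] [ 0.532 -0.239  0.119]
side cam [0.158 0.663 0.483] 432.44298018793154
small_bottle 0.84 [263. 252.] [0.49  0.147 0.051]
small_bottle 0.71 [304. 295.] [0.378 0.209 0.05 ]
small_bottle 0.64 [243. 284.] [0.475 0.229 0.044]
small_bottle 0.6 [213. 247.] [0.581 0.171 0.045]
small_bottle 0.58 [270. 326.] [0.158 0.663 0.483]
holder_seat 0.57 [328. 184.] [ 0.511 -0.168  0.044]
jaw_left 0.8 [326. 159.] [ 0.53  -0.195  0.093]
jaw_right 0.49 [333. 148.] [ 0.529 -0.229  0.108]
jaw_right 0.25 [325. 183.] [ 0.517 -0.166  0.046]
```

View pics/top0.png

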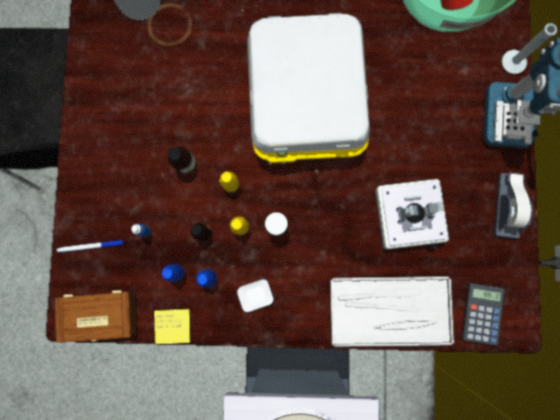

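View pics/side0.png

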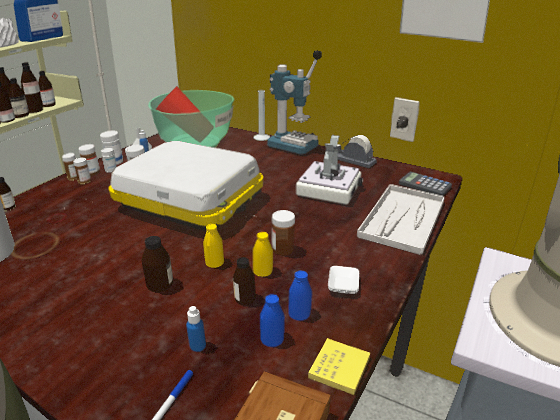

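```bash
python3 - <<'E'
from h import *
t=viewer.snapshot("top"); s=viewer.snapshot("side")
a=cv2.resize(s["img"][220:330,130:330],(400,220),interpolation=3)
b=cv2.resize(s["img"][125:210,285:370],(400,400),interpolation=3)
c=cv2.resize(t["img"][170:258,368:456],(400,400),interpolation=3)
d=cv2.resize(t["img"][140:250,150:300],(400,200+93),interpolation=3)
im=np.zeros((600,800,3),np.uint8); im[:220,:400]=a; im[220:220+293,:400]=d
im[:300,400:700]=cv2.resize(b,(300,300)); im[300:600,400:700]=cv2.resize(c,(300,300))
cv2.imwrite("pics/crop1.png",im)
for n,p in(("top",t),("side",s)):
    W=cloud(p)
    for nm,(x,y,r) in {"bot":(.483,.206,.035),"holder":(.52,-.205,.09)}.items():
        m=(np.hypot(W[...,0]-x,W[...,1]-y)<r)&(W[...,2]>.015)
        Q=W[m]
        if nm=="bot":
            for lo,hi in((.02,.045),(.045,.06),(.064,.076),(.076,.1)):
                q=Q[(Q[:,2]>lo)&(Q[:,2]<hi)]
                if len(q)>3: print(n,nm,lo,len(q),q.mean(0).round(4),q.min(0).round(4),q.max(0).round(4))
        else:
            for lo,hi in((.03,.048),(.05,.06),(.06,.09),(.09,.12),(.12,.15)):
                q=Q[(Q[:,2]>lo)&(Q[:,2]<hi)]
                if len(q)>3: print(n,nm,lo,len(q),q.mean(0).round(4),q.min(0).round(4),q.max(0).round(4))
                if len(q)>200 and lo==.03:
                    r=cv2.minAreaRect((q[:,:2]*1000).astype(np.float32)); print("rect",r)
E
```

```text
top bot 0.02 43 [0.4825 0.2019 0.0351] [0.4678 0.1967 0.0235] [0.5029 0.2172 0.045 ]
top bot 0.045 93 [0.4835 0.2097 0.0537] [0.4677 0.1978 0.0461] [0.5022 0.2312 0.06  ]
top bot 0.064 40 [0.4838 0.2091 0.0686] [0.4747 0.2016 0.0641] [0.4968 0.2212 0.076 ]
top bot 0.076 74 [0.4852 0.2144 0.0793] [0.476  0.2051 0.0763] [0.4939 0.2232 0.0831]
top holder 0.03 2545 [ 0.5261 -0.2139  0.0439] [ 0.4597 -0.2911  0.0301] [ 0.5998 -0.1503  0.048 ]
rect ((526.5169677734375, -222.6177215576172), (139.9066925048828, 131.56607055664062), 7.855291843414307)
top holder 0.05 391 [ 0.529  -0.222   0.0532] [ 0.4717 -0.2826  0.05  ] [ 0.591  -0.1578  0.0599]
top holder 0.06 100 [ 0.5274 -0.2071  0.0688] [ 0.5021 -0.2592  0.0601] [ 0.5626 -0.1833  0.0899]
top holder 0.09 131 [ 0.5295 -0.2154  0.1086] [ 0.5195 -0.2513  0.0904] [ 0.5423 -0.191   0.1199]
top holder 0.12 158 [ 0.5317 -0.2272  0.1293] [ 0.5181 -0.2533  0.1203] [ 0.5435 -0.1907  0.1375]
side bot 0.02 271 [0.4769 0.226  0.0329] [0.4658 0.2051 0.0202] [0.501  0.2341 0.045 ]
side bot 0.045 198 [0.4783 0.2231 0.0522] [0.4669 0.2017 0.0451] [0.4992 0.2319 0.0599]
side bot 0.064 92 [0.4807 0.2203 0.0695] [0.4732 0.208  0.064 ] [0.4932 0.2266 0.076 ]
side bot 0.076 78 [0.4847 0.215  0.0777] [0.4755 0.205  0.0761] [0.4947 0.2241 0.0796]
side holder 0.03 1146 [ 0.5189 -0.1967  0.0423] [ 0.46   -0.2857  0.03  ] [ 0.5925 -0.1497  0.048 ]
rect ((525.3440551757812, -218.0380859375), (129.6371307373047, 128.2664337158203), 4.96176815032959)
side holder 0.05 157 [ 0.528  -0.2187  0.0545] [ 0.4983 -0.257   0.05  ] [ 0.5843 -0.1837  0.0598]
side holder 0.06 159 [ 0.5296 -0.2144  0.0734] [ 0.5133 -0.254   0.06  ] [ 0.5424 -0.1821  0.09  ]
side holder 0.09 148 [ 0.5295 -0.2126  0.1058] [ 0.5193 -0.2508  0.0902] [ 0.5431 -0.1896  0.12  ]
side holder 0.12 79 [ 0.5323 -0.2263  0.1266] [ 0.5194 -0.2516  0.1201] [ 0.544  -0.1877  0.1324]
```

View pics/crop1.png

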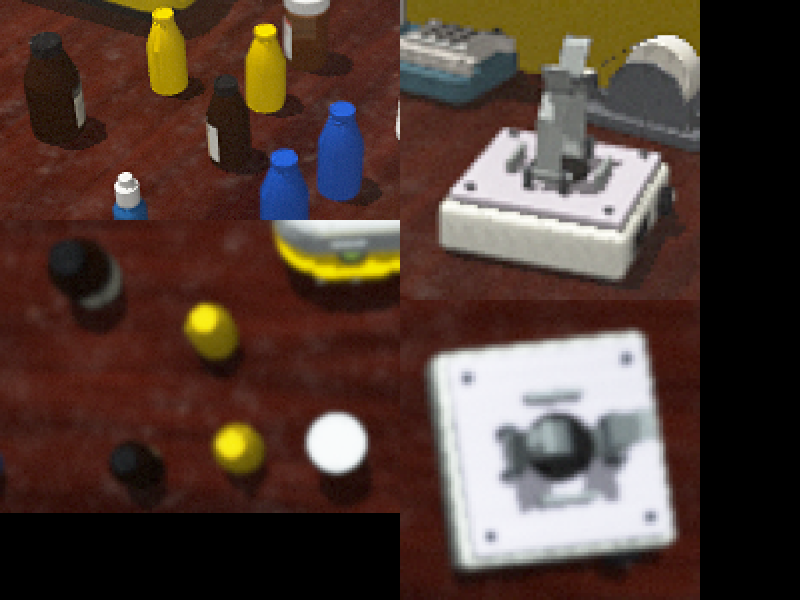

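The two brown bottles with black caps are at top (180,158), side (155,265), and at top (201,231), side (243,284). The second is clearly smaller, and its measured height of 79 mm fits the description, so that is the one meant. The yellow and blue ones are decoys. The knob side of the shaker faces the robot, so holder x is close to world x.

```bash
cat > hold.py <<'E'
from h import *
t=viewer.snapshot("top"); s=viewer.snapshot("side")
for n,p in(("top",t),("side",s)):
    W=cloud(p); Q=W[(np.hypot(W[...,0]-.53,W[...,1]+.22)<.05)&(W[...,2]>.03)]
    for zl,zh in((.115,.125),(.125,.14)):
        for nm,m in(("L",Q[:,1]>-.22),("R",Q[:,1]<-.22)):
            q=Q[m&(Q[:,2]>zl)&(Q[:,2]<zh)]
            if len(q)>3: print(n,nm,zl,len(q),q.mean(0).round(4),np.percentile(q,[5,95],axis=0).round(4).tolist())
# shaker outline from the white mask in the top view
p=t; W=cloud(p); g=p["img"].min(2); m=((g>120)&(np.hypot(W[...,0]-.527,W[...,1]+.22)<.11)).astype(np.uint8)
c=max(cv2.findContours(m,0,2)[0],key=cv2.contourArea)
r=cv2.minAreaRect(c); B=cv2.boxPoints(r); print(r)
C=np.array([world(p,*b,z=.04)for b in B]); print(C.round(4),C.mean(0).round(4))
for e in(C[1]-C[0],C[2]-C[1]): print(np.linalg.norm(e).round(4),np.degrees(np.arctan2(e[1],e[0])).round(1))
print("pad",world(p,414.9,212.5,z=.05))
E
python3 hold.py
```

```text
top L 0.115 22 [ 0.5284 -0.2063  0.1196] [[0.5215, -0.2096, 0.1156], [0.5351, -0.2037, 0.1242]]
top R 0.115 57 [ 0.533  -0.2376  0.1197] [[0.5254, -0.2413, 0.1151], [0.5413, -0.2325, 0.1246]]
top L 0.125 49 [ 0.5275 -0.1958  0.132 ] [[0.5199, -0.2013, 0.1264], [0.5351, -0.1909, 0.1362]]
top R 0.125 73 [ 0.5346 -0.2466  0.1309] [[0.5268, -0.2515, 0.1259], [0.5421, -0.2415, 0.135]]
side L 0.115 25 [ 0.5294 -0.2     0.1202] [[0.5218, -0.2036, 0.1156], [0.5373, -0.1969, 0.1245]]
side R 0.115 37 [ 0.5344 -0.239   0.1206] [[0.5267, -0.244, 0.1161], [0.5425, -0.2345, 0.1246]]
side L 0.125 17 [ 0.526  -0.1926  0.1295] [[0.5201, -0.1989, 0.1255], [0.5345, -0.1882, 0.1325]]
side R 0.125 29 [ 0.5357 -0.2464  0.1291] [[0.5281, -0.2512, 0.1259], [0.5426, -0.2424, 0.1321]]
((412.1699523925781, 213.19000244140625), (64.62956237792969, 64.2052993774414), 81.8698959350586)
[[ 0.5851 -0.1449  0.04  ]
 [ 0.6066 -0.2759  0.04  ]
 [ 0.475  -0.2927  0.04  ]
 [ 0.454  -0.1636  0.04  ]] [ 0.5302 -0.2193  0.04  ]
0.1327 -80.7
0.1326 -172.7
pad [ 0.53012808 -0.22233108  0.05      ]
```

```bash
python3 -m pendant '[[[-0.2,-0.19,0,0.04],[-0.45,-0.42,0,0.08],[-0.7,-0.66,0,0.12],[-0.95,-0.89,0,0.16],[-0.95,-0.89,0,0.2],[-0.95,-0.89,0,0.24],[-0.95,-0.89,0,0.28],[-0.95,-0.89,0,0.32],[-0.95,-0.89,0,0.353]]]' 0.6 40
cat > go.py <<'E'
import sys
from h import *
s=env.state(); R=np.array(s["orientation"]); x,y,z,yaw=map(float,sys.argv[1:])
d=R.T@(np.array([x,y,z])-s["tcp_pos"]); a=np.degrees(np.arctan2(R[1,1],R[0,1]))
print("t",s["time"],"tcp",np.round(s["tcp_pos"],4),"yaw_y",a.round(1),"q7",s["q"][6],"units",(d/.15).round(3),"spin",(-(yaw-a+90)%180-90)/180 if 0 else round(-(((yaw-a+90)%180)-90)/180,3),"w",s["width"],"F",np.round(s["contact_force"],1),"g",s["gripper_force"])
E
python3 go.py .485 .2145 .2 8
```

```text
time: 1.6
tcp_pos: [0.3233, 0.5155, 0.2315]
orientation: [[-0.133, 0.991, 0.0], [0.991, 0.133, 0.0], [0.0, 0.0, -1.0]]
contact_force: [-0.2, -0.6, 0.5]
width: 0.068
gripper_force: 0.0
t 1.6 tcp [0.3233 0.5155 0.2315] yaw_y 7.6 q7 -0.7745562083159246 units [-2.132  0.802  0.209] spin -0.002 w 0.0680471950979813 F [-0.2 -0.6  0.5] g 0.0
```

```bash
python3 -m pendant '[[[-0.25,0.1,0,0],[-0.5,0.19,0,0],[-0.75,0.28,0,0],[-1,0.38,0,0],[-1,0.38,0,0]]]' >/dev/null
python3 go.py .485 .2145 .2 8
python3 -m pendant '[[[-0.25,0.09,0.05,0],[-0.5,0.18,0.1,0],[-0.75,0.27,0.15,0],[-1,0.37,0.2,0],[-1,0.37,0.2,0]]]' >/dev/null
python3 go.py .485 .2145 .2 8
```

```text
t 2.1 tcp [0.4034 0.3694 0.2319] yaw_y 7.5 q7 -0.5221503935188497 units [-1.094  0.405  0.215] spin -0.003 w 0.06836120500927234 F [-0.9  0.2 -0.3] g 0.0
t 2.6 tcp [0.4782 0.2288 0.201 ] yaw_y 7.5 q7 -0.2080172238362952 units [-0.1    0.032  0.007] spin -0.003 w 0.0684348784995897 F [-1.3  0.2  0.5] g 0.0
```

```bash
python3 -m pendant '[[[-0.1,0.03,0.1,-0.003],[-0.1,0.03,0.3,-0.003],[-0.1,0.03,0.5,-0.003],[-0.1,0.03,0.65,-0.003],[-0.1,0.03,0.7,-0.003],[-0.1,0.03,0.7,-0.003]]]' >/dev/null
python3 go.py .485 .2145 .023 8
python3 - <<'E'
from h import *
p=viewer.snapshot("top"); q=viewer.snapshot("side")
a=cv2.resize(p["img"][170:290,130:290],(400,300),interpolation=3); b=cv2.resize(q["img"][200:320,160:320],(400,300),interpolation=3)
cv2.imwrite("pics/pre.png",np.hstack([a,b]))
E
```

```text
t 3.2 tcp [0.4821 0.22   0.0957] yaw_y 8.5 q7 -0.10120908262392042 units [-0.039  0.015  0.484] spin 0.003 w 0.06803187356134217 F [0.4 0.2 0.1] g 0.0
```

View pics/pre.png

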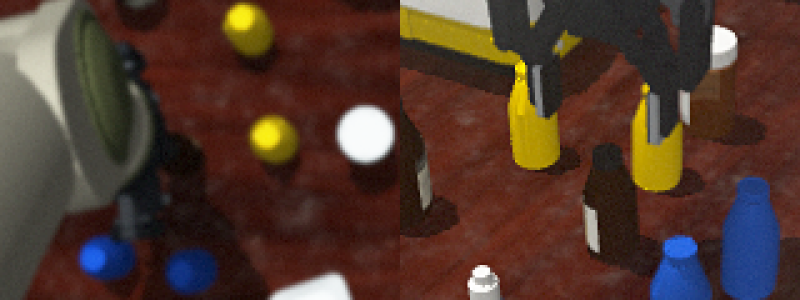

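```bash
python3 -m pendant '[[[-0.02,0.01,0,0],[-0.04,0.015,0.1,0],[-0.04,0.015,0.2,0],[-0.04,0.015,0.3,0],[-0.04,0.015,0.4,0],[-0.04,0.015,0.45,0],[-0.04,0.015,0.48,0],[-0.04,0.015,0.48,0],[-0.04,0.015,0.48,0]]]' >/dev/null
python3 go.py .485 .2145 .023 8
```

```text
t 4.2 tcp [0.486  0.214  0.0249] yaw_y 8.4 q7 -0.05767731464703 units [ 0.004 -0.006  0.012] spin 0.002 w 0.06825396363433538 F [ 0.7 -0.1 -0.3] g 0.0
```

```bash
python3 -m pendant '[[[0,0,0.01,0],[0,0,0.01,0],[0,0,0.01,0],[0,0,0.01,0],[0,0,0.01,0],[0,0,0.01,0],[0,0,0.01,0],[0,0,0.01,0]]]' -1 60
python3 go.py .485 .2145 .023 8
```

```text
time: 5.0
tcp_pos: [0.4856, 0.214, 0.0234]
orientation: [[-0.147, 0.989, 0.0], [0.989, 0.147, 0.0], [0.0, 0.0, -1.0]]
contact_force: [-1.3, 0.4, 5.9]
width: 0.033
gripper_force: 59.1
t 5.0 tcp [0.4856 0.214  0.0234] yaw_y 8.5 q7 -0.05716133295320825 units [ 0.004 -0.003  0.002] spin 0.003 w 0.0330029319173774 F [-1.3  0.4  5.9] g 59.05036673590075
```

```bash
python3 -m pendant '[[[0,0,-0.05,0],[0,0,-0.15,0],[0,0,-0.3,0],[0,0,-0.5,0],[0,0,-0.7,0],[0,0,-0.9,0],[0,0,-1,0],[0,0,-1,0]]]'
python3 go.py .531 -.221 .195 8
```

```text
time: 5.8
tcp_pos: [0.4865, 0.2144, 0.1752]
orientation: [[-0.147, 0.989, 0.004], [0.989, 0.147, 0.002], [0.002, 0.004, -1.0]]
contact_force: [0.4, -0.6, -1.0]
width: 0.0329
gripper_force: 59.7
t 5.8 tcp [0.4865 0.2144 0.1752] yaw_y 8.5 q7 -0.1351936443339475 units [-2.914 -0.133 -0.138] spin 0.003 w 0.03291346724655395 F [ 0.4 -0.6 -1. ] g 59.668471415061504
```

```bash
python3 -m pendant '[[[-0.08,0,-0.05,0],[-0.25,-0.01,-0.1,0],[-0.45,-0.02,-0.14,0],[-0.65,-0.03,-0.14,0],[-0.85,-0.04,-0.14,0],[-1,-0.045,-0.14,0]]]' >/dev/null
python3 -m pendant '[[[-0.2,-0.01,0,0],[-0.4,-0.02,0,0],[-0.6,-0.03,0,0],[-0.8,-0.04,0,0],[-0.9,-0.045,0,0],[-0.9,-0.045,0,0]]]' >/dev/null
python3 go.py .531 -.221 .195 8
```

```text
t 7.0 tcp [ 0.5132 -0.0735  0.1931] yaw_y 8.2 q7 0.38814208121197125 units [-0.99  -0.022 -0.012] spin 0.001 w 0.03311475220286133 F [-1.   0.1 -1. ] g 59.659738023765385
```

```bash
python3 -m pendant '[[[-0.2,0,0,0],[-0.4,-0.01,0,0],[-0.6,-0.015,0,0],[-0.8,-0.02,0,0],[-0.92,-0.02,0,0],[-0.98,-0.02,0,0],[-0.99,-0.02,0,0],[-0.99,-0.02,0,0]]]' >/dev/null
python3 go.py .531 -.221 .195 8
python3 - <<'E'
from h import *
p=viewer.snapshot("top"); q=viewer.snapshot("side")
a=cv2.resize(p["img"][150:270,350:470],(400,400),interpolation=3); b=cv2.resize(q["img"][90:210,270:390],(400,400),interpolation=3)
cv2.imwrite("pics/over.png",np.hstack([a,b]))
W=cloud(q)
m=(np.hypot(W[...,0]-.531,W[...,1]+.221)<.035)
for lo,hi in((.10,.125),(.125,.136),(.172,.18),(.18,.19)):
    for nm,k in(("all",m),):
        Q=W[k&(W[...,2]>lo)&(W[...,2]<hi)]
        if len(Q)>3: print(lo,len(Q),Q.mean(0).round(4),np.percentile(Q,[3,97],axis=0).round(4).tolist())
E
```

```text
t 7.8 tcp [ 0.5328 -0.2162  0.1934] yaw_y 8.5 q7 0.6433012140614754 units [-0.03  -0.016 -0.011] spin 0.003 w 0.03312273998989326 F [-0.2  0.7 -0.8] g 59.660324140568264
0.1 134 [ 0.5305 -0.2168  0.1129] [[0.5209, -0.2433, 0.1009], [0.541, -0.1978, 0.1245]]
0.125 51 [ 0.5324 -0.227   0.1289] [[0.52, -0.2517, 0.1252], [0.5433, -0.1894, 0.1319]]
0.172 49 [ 0.5288 -0.2025  0.1762] [[0.5158, -0.2147, 0.1725], [0.5484, -0.1967, 0.1796]]
0.18 70 [ 0.5291 -0.2019  0.1852] [[0.5158, -0.2141, 0.1807], [0.5484, -0.1957, 0.1898]]
```

View pics/over.png

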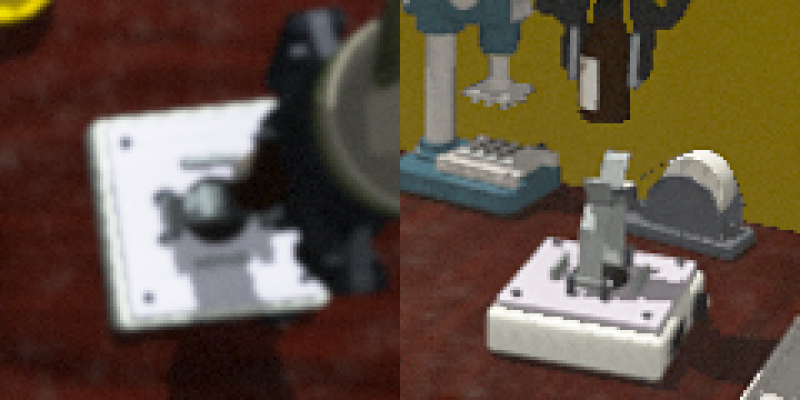

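The side crop shows the bottle upright between the fingers at about (605,75), over the holder jaws at about (610,215). The foot still needs about 5 mm toward -y, so I'll fit its circle to check.

```bash
python3 - <<'E'
from h import *
from scipy.optimize import least_squares
q=viewer.snapshot("side"); W=cloud(q)
m=np.hypot(W[...,0]-.532,W[...,1]+.216)<.024
for lo,hi in((.17,.18),(.18,.19),(.19,.205)):
    Q=W[m&(W[...,2]>lo)&(W[...,2]<hi)]
    r=least_squares(lambda c:np.hypot(Q[:,0]-c[0],Q[:,1]-c[1])-.0177,[.532,-.216],loss="soft_l1",f_scale=.001)
    print(lo,len(Q),r.x.round(4))
s=env.state();print(s["tcp_pos"])
E
python3 go.py .531 -.221 .16 8
```

```text
0.17 61 [ 0.5337 -0.2151]
0.18 70 [ 0.5343 -0.2146]
0.19 118 [ 0.534  -0.2147]
[ 0.5330096  -0.2159044   0.19371052]
t 7.95 tcp [ 0.533  -0.2159  0.1937] yaw_y 8.5 q7 0.6434599633807977 units [-0.032 -0.018  0.225] spin 0.003 w 0.03284269981050991 F [ 0.5  0.2 -0.7] g 59.66024330584332
```

```bash
python3 -m pendant '[[[-0.02,-0.012,0.03,0.003],[-0.038,-0.026,0.1,0.003],[-0.038,-0.026,0.16,0.003],[-0.038,-0.026,0.2,0.003],[-0.038,-0.026,0.2,0.003],[-0.038,-0.026,0.2,0.003]]]' >/dev/null
python3 go.py .530 -.222 .0734 8
python3 - <<'E'
from h import *
q=viewer.snapshot("side"); W=cloud(q)
cv2.imwrite("pics/mouth.png",cv2.resize(q["img"][100:200,280:380],(600,600),interpolation=3))
E
```

```text
t 8.55 tcp [ 0.5299 -0.2235  0.1635] yaw_y 7.9 q7 0.6649315640144514 units [0.01  0.002 0.601] spin -0.001 w 0.032314415878717015 F [ 0.2 -0.7  0. ] g 59.6566423738841
```

View pics/mouth.png

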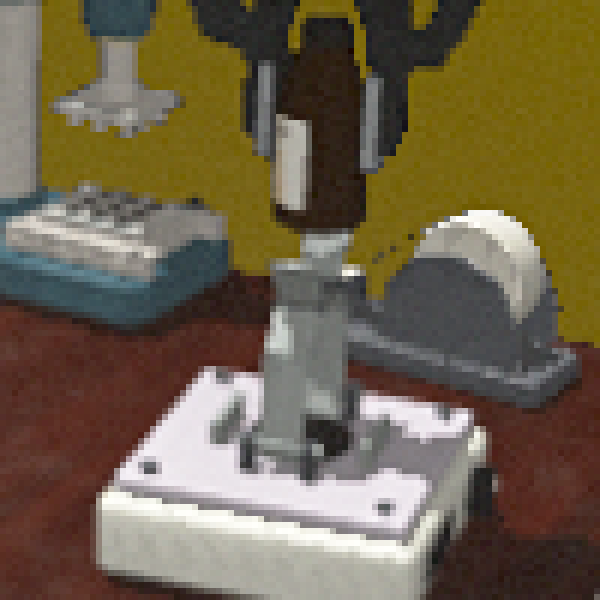

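The foot at (320,225) sits squarely over the jaw lips at about (320,250), so I'll press down in stages and watch the force.

```bash
python3 -m pendant '[[[0.01,0,0.03,0],[0.01,0,0.06,0],[0.01,0,0.09,0],[0.01,0,0.12,0],[0.01,0,0.15,0],[0.01,0,0.18,0],[0.01,0,0.21,0],[0.01,0,0.24,0],[0.01,0,0.27,0],[0.01,0,0.3,0],[0.01,0,0.3,0]]]' >/dev/null
python3 go.py .530 -.222 .0734 8
```

```text
t 9.7 tcp [ 0.5295 -0.2219  0.118 ] yaw_y 7.9 q7 0.6871998693978688 units [-0.001  0.004  0.298] spin -0.001 w 0.032895983606006436 F [ 0.7 -0.2 -2.5] g 59.61106779577676
```

```bash
python3 -m pendant '[[[0,0,0.03,0],[0,0,0.06,0],[0,0,0.09,0],[0,0,0.12,0],[0,0,0.15,0],[0,0,0.18,0],[0,0,0.2,0],[0,0,0.2,0]]]' >/dev/null
python3 go.py .530 -.222 .0734 8
python3 - <<'E'
from h import *
q=viewer.snapshot("side")
cv2.imwrite("pics/mid.png",cv2.resize(q["img"][100:200,280:380],(600,600),interpolation=3))
E
```

```text
t 10.5 tcp [ 0.5292 -0.2217  0.0879] yaw_y 7.9 q7 0.7019369944523587 units [-0.003  0.005  0.097] spin -0.0 w 0.03320123955745183 F [-0.2  0.1 -4.5] g 59.790895998012275
```

View pics/mid.png

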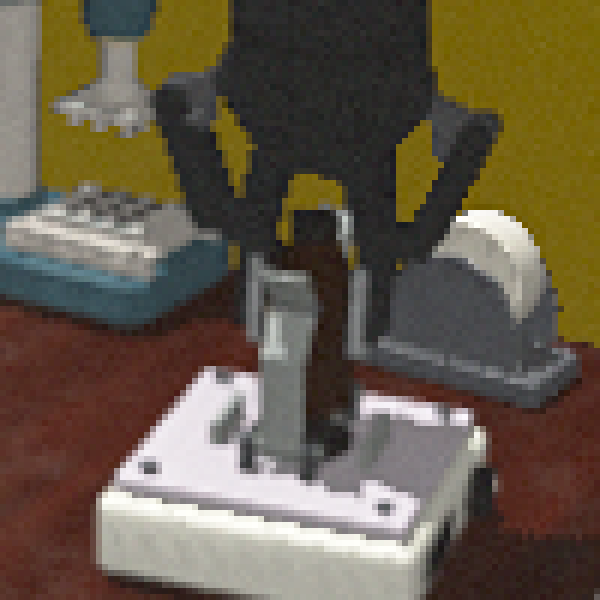

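The bottle is between both jaws, with the cap at (315,220) and the foot about 14 mm above the pad. I'll keep going.

```bash
python3 -m pendant '[[[0,0,0.02,0],[0,0,0.04,0],[0,0,0.06,0],[0,0,0.075,0],[0,0,0.085,0],[0,0,0.095,0],[0,0,0.095,0]]]' >/dev/null
python3 go.py .530 -.222 .0734 8
python3 - <<'E'
from h import *
q=viewer.snapshot("side"); W=cloud(q)
for lo,hi in((.1,.115),(.115,.125),(.125,.131),(.131,.145)):
    Q=W[(np.hypot(W[...,0]-.53,W[...,1]+.222)<.016)&(W[...,2]>lo)&(W[...,2]<hi)]
    if len(Q)>2: print(lo,len(Q),Q.mean(0).round(4),Q.max(0).round(4))
E
```

```text
t 11.25 tcp [ 0.5296 -0.222   0.0742] yaw_y 7.9 q7 0.7082489942825885 units [-0.001  0.002  0.006] spin -0.001 w 0.03312378850553229 F [ 0.1 -1.  -2.8] g 59.93896646308713
0.1 29 [ 0.5202 -0.2164  0.1083] [ 0.5259 -0.2096  0.115 ]
0.115 23 [ 0.5261 -0.2157  0.1209] [ 0.5377 -0.2096  0.1249]
0.125 30 [ 0.5298 -0.2185  0.1278] [ 0.5393 -0.2073  0.1301]
```

```bash
python3 -m pendant '[[[0,0,0.007,0],[0,0,0.014,0],[0,0,0.014,0]]]' | grep -E 'tcp_pos|force'
python3 -m pendant '[[[0,0,0.007,0],[0,0,0.014,0],[0,0,0.014,0]]]' | grep -E 'tcp_pos|force'
```

```text
tcp_pos: [0.5299, -0.2221, 0.0733]
contact_force: [-3.1, 0.7, 9.4]
gripper_force: 61.3
tcp_pos: [0.5299, -0.2222, 0.0732]
contact_force: [-7.1, 2.6, 35.5]
gripper_force: 64.2
```

```bash
python3 -m pendant '[[[0,0,-0.01,0],[0,0,-0.014,0],[0,0,-0.014,0]]]' -1 20 | grep -E 'tcp_pos|force'
python3 - <<'E'
from h import *
q=viewer.snapshot("side")
cv2.imwrite("pics/home.png",cv2.resize(q["img"][100:200,280:380],(600,600),interpolation=3))
E
```

```text
tcp_pos: [0.5299, -0.2222, 0.0733]
contact_force: [-2.2, 0.9, 11.5]
gripper_force: 61.4
```

View pics/home.png

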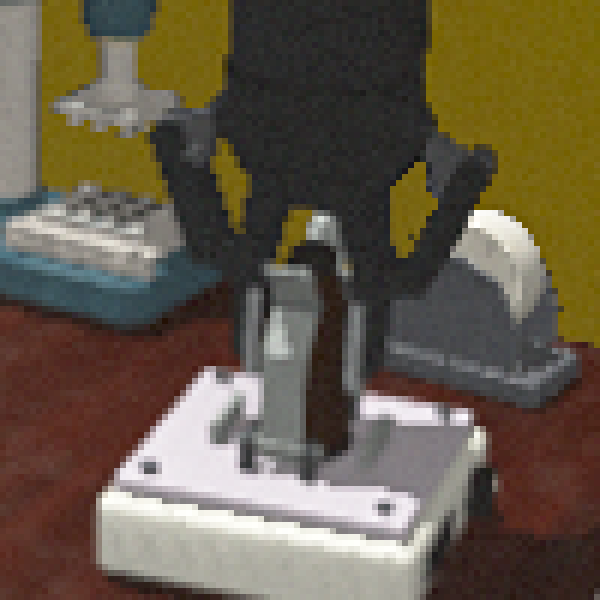

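The foot is down on the pad at about (330,450), the jaw noses are closed over the shoulder, and the bottle stands upright. Time to release.

```bash
python3 -m pendant '[[[0,0,0,0],[0,0,0,0],[0,0,0,0],[0,0,0,0],[0,0,0,0],[0,0,0,0],[0,0,0,0],[0,0,0,0]]]' 0.6 20
python3 -m pendant '[[[0,0,-0.05,0],[0,0,-0.12,0],[0,0,-0.22,0],[0,0,-0.35,0],[0,0,-0.5,0],[0,0,-0.7,0],[0,0,-0.9,0],[0,0,-1,0],[0,0,-1,0]]]'
python3 - <<'E'
from h import *
q=viewer.snapshot("side"); W=cloud(q)
for lo,hi in((.1,.115),(.115,.125),(.125,.131),(.131,.145)):
    Q=W[(np.hypot(W[...,0]-.53,W[...,1]+.222)<.016)&(W[...,2]>lo)&(W[...,2]<hi)]
    if len(Q)>2: print(lo,len(Q),Q.mean(0).round(4),Q.max(0).round(4))
cv2.imwrite("pics/end.png",cv2.resize(q["img"][100:200,280:380],(600,600),interpolation=3))
E
```

```text
time: 13.05
tcp_pos: [0.5298, -0.222, 0.0724]
orientation: [[-0.138, 0.99, -0.0], [0.99, 0.138, -0.0], [-0.0, -0.0, -1.0]]
contact_force: [-0.8, 0.1, -0.5]
width: 0.0683
gripper_force: 0.0
time: 13.95
tcp_pos: [0.5308, -0.2226, 0.2256]
orientation: [[-0.137, 0.991, 0.005], [0.991, 0.137, -0.001], [-0.002, 0.005, -1.0]]
contact_force: [-0.7, 0.7, 0.1]
width: 0.0681
gripper_force: 0.0
0.1 27 [ 0.5199 -0.2172  0.1074] [ 0.525  -0.21    0.1148]
0.115 24 [ 0.5253 -0.2155  0.1205] [ 0.5356 -0.2092  0.125 ]
0.125 27 [ 0.5307 -0.2191  0.1273] [ 0.539  -0.2089  0.129 ]
```

View pics/end.png

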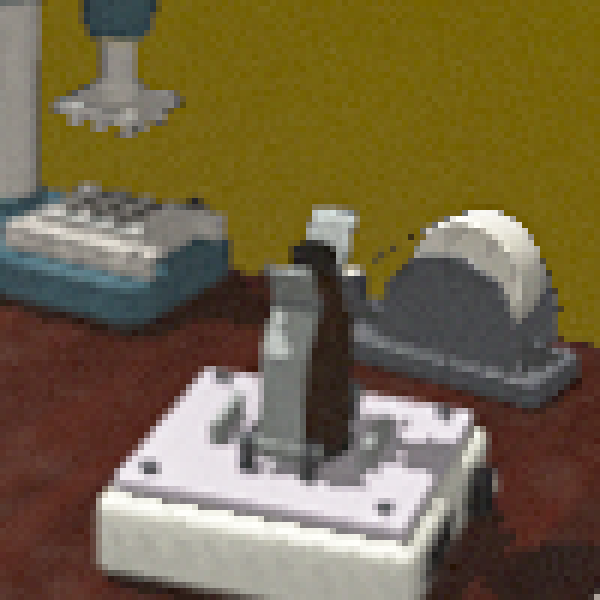

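The bottle stands upright between both jaws with its cap at (315,255) and its top at z = 0.129 m, which means it is home. The gripper is clear, so I'll hand in.

```bash
python3 -c "
from h import *
print(ticket.job_done())"
```

```text
the job is handed in; nothing more can be done
None
```

The smaller brown bottle is pressed home on the rubber pad and stands upright in the grip of both jaws, released only after seating; I handed the job in at about 14 s, and no verdict came back.

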